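Index the specimen carousel to the next dish

TASK

Bring the next dish under the video microscope: press the carousel's index plunger down with a fingertip to free the round table, swing the table anticlockwise (seen from above) to the very next hole, and let the plunger spring out into it. Nothing is to be picked up or lifted: the dishes ride round seated in their places, and everything else on the bench stays where it is.

Things in the scene. Friction and masses are not known exactly. Their poses are not given: they have to be found in the camera images.
- carousel (a joint): Angle (rad) of the round aluminium table (236 mm across, top 60 mm high) about its axis. 0 as found, with the plunger in its present hole; positive is anticlockwise from above: the next hole anticlockwise is at +1.047. Six stations, 60 degrees apart. Plunger out: locked, about 0.5 degree of play. Plunger in: turns under some 0.5 N at the plunger and stays where it is left.
- plunger (a joint): How far the index plunger is pressed in (m): 0 = sprung fully out in a hole; 0.010 = stop. The round-nosed 11 mm pin is clear of the 13 mm hole from about 0.007 on. The spring takes 4.5 N to start and 9 N at the stop. Let go between holes, the pin rides under the steel ring at about 0.0065, the table can still be turned and it springs out within about 3 mm of a hole.
- plunger_top (a point): Top centre of the plunger's black domed cap (27 mm across, 10 mm high, middle 16 mm flat), 103 mm above the bench when out, 93 mm when fully in; pressed straight down. It stands on a 23 mm steel barrel on a dark steel lug on the round table's rim and turns with it, 136 mm from the axis. It has no sideways play: a fingertip pressing it down can carry it round by friction.
- axis (a point): Point on the table's upright turning axis, at the height of the table's top (60 mm). Around the table lies a fixed steel index ring (outer radius 152 mm, top at 56 mm) with six 13 mm holes joined by a narrow slot, at 136 mm radius. Its cream base is a drum of 152 mm radius.
- next_hole (a point): Mouth centre of the hole, in the fixed steel ring's top face (56 mm high), into which the plunger must go: the next one anticlockwise, 60 degrees on.
- lens (a point): Point at table-top height (60 mm) straight below the microscope's lens, 82 mm from the axis. The lens's black ring light (66 mm across) hangs there, underside 140 mm above the bench; tube and camera rise to 326 mm. The 28 mm steel column, as high, stands 205 mm from the axis in the same direction.
- dish_next: Closed clear plastic culture dish, 39 mm across, 12 mm high, loose between three low dowels on the round table, 82 mm from the axis: the one to come under the lens. Origin: centre of its underside, 60 mm above the bench.
- dish_lens: The like dish that stands under the lens at the start. Origin: centre of its underside.
- dish_c: Like dish on the round table, 2 places clockwise from the one under the lens. Origin: centre of its underside.
- dish_d: Like dish on the round table, 3 places clockwise from the one under the lens. Origin: centre of its underside.
- dish_e: Like dish on the round table, 4 places clockwise from the one under the lens. Origin: centre of its underside.
- dish_f: Like dish on the round table, 5 places clockwise from the one under the lens. Origin: centre of its underside.
- dish_stack: Bystander beside the carousel: three like dishes stacked, 39 mm across, 36 mm high. Origin: centre of its underside.
- marker: Bystander lying beside the carousel: marker pen, 125 x 12 mm. Origin: under its middle.
- slide_box: Bystander beside the carousel: cream slide box, 86 x 35 x 33 mm. Origin: centre of its underside.
- media_bottle: Bystander: amber glass bottle, 68 mm across, 150 mm high. Origin: centre of its underside.
- beaker: Bystander: glass beaker, 68 mm across, 85 mm high. Origin: centre of its underside.
- tube_rack: Bystander: white rack, 62 x 125 mm, 40 mm high, with capped tubes up to 89 mm. Origin: centre of its underside.
- timer: Bystander: white bench timer, 50 x 75 x 44 mm. Origin: centre of its underside.
Not all that is in view belongs to the job. What is shaped like the dish_next but brown is not meant.

How it is judged:
By the outcome, as a careful person would: the job done as asked, in the order asked, and still so for the second after the job is handed in, with the robot touching nothing.
It also fails if it takes over 38 s, if anything falls off the work surface, if the arm or the gripper's body presses on something with over 40 N, if the wrist force passes 120 N, or if a joint passes its speed limit or range.

ROBOT

A 7-joint arm with a two-finger parallel gripper is mounted at the origin on the work surface. World frame = base frame: x ahead of the robot, y to its left, z up, the work surface at z = 0. Lengths are in m, angles in rad, forces in N, time in s.
With the tool pointing down it reaches from about 0.35 to 0.9 m from the base axis. Payload 8.1 kg.
Tool frame: the origin (TCP) lies on the centre line of the jaws, within the pads' length; the fingertips stand 19 mm ahead of it and the grasp point (between the pads) is the TCP (arm.tip_reach is the distance from the TCP to the fingertips, in m); z points along the fingers, y is the line along which they close (so a half turn about z gives the same grasp; the last joint's range is limited). The gripper opens to 92 mm and grips with 3 to 60 N. Pads are 19 mm wide; open, the fingers measure 130 mm over their backs; the gripper's body (75 mm by 190 mm) begins 47 mm behind the grasp point.
Start: joints at [-1.394, 0.434, 0.025, 1.573, -0.012, 1.134, -0.075], TCP at [0.173, 0.601, 0.212] pointing down, gripper open.
Joint ranges: [-2.62, 2.62], [-0.44, 2.09], [-1.27, 1.32], [0.08, 2.57], [-1.32, 4.46], [0.12, 2], [-2.74, 2.74]. Speed limits (rad/s): [2.22, 2.22, 3.01, 3.01, 3.14, 3.14, 3.14].

INTERFACE

Orientations are given as a rotation vector (axis times angle).
In Python, from cell import arm gives the robot as it stands.
- The arm moves only by the tool arm_command, never from a script. Its argument "targets" is a list that holds one entry, the list of rows, each a list of 6 numbers: the shift along the tool's x, y, z in m, then the turn, a rotation vector about the tool's x, y, z in rad. A call has 1 to 10 rows; each row shifts and turns the commanded pose from where the row before left it, along the tool's axes as they then stand; what a row does not reach is not made up. A row lasts 1/8 s, in which the tool goes at most 62.5 mm and 10.7 degrees, less where a joint would pass 70% of its speed; a pose out of reach is approached as far as the arm can. A call with a gripper value outside its range is refused whole. "jaw" is the finger opening in m, from 0 to 0.0918, set as the call begins (left out, the last holds). The fingers move at their own pace and stop on an object; "newtons" is the grip in N (left out, the last holds). Time passes only in rows, so rows that do not move let the fingers close. It gives the time, the measured TCP pose, the force, the opening and the grip force at its end, in the units of the state.
- arm.observe(): the state, without advancing time (a new reading comes with each control period).
- arm.get_image(name): name is "scene" or "top"; returns a dict with "pixels" (480x640x3 uint8, red, green, blue), "z_map" (480x640 float32, m along the optical axis (not along the pixel's ray), 0 where there is no reading), "fx", "fy", "cx", "cy" (pixels), "xyz" and "rotation" of the camera in the world. Camera axes: x right, y down, z forward; pixel columns grow to the right and rows downward; lengths in m; the calibration is good to about 2 mm. A picture is of the moment at which its call begins.
- arm.sign_off(): hands the job in; it is judged then, once.
The state is a dict: "clock": time; "joints": joint angles; "dq": joint speeds; "joint_efforts": joint torques, N m; "position": TCP position; "ee_rot": TCP orientation; "force": force on the tool from outside, world axes, zero at the start; "ft_torque": the same for the moment, N m; "width": opening from 0.0 (shut) to 1.0 (fully open); "gripper_force": force on a finger pad.
Only numpy, scipy, OpenCV 4.12 (cv2) and the standard library are available. Lean on these libraries where they do the work, as an engineer would, in place of code of your own. Each camera call takes 0.05 s, during which the arm holds its last target. There are 200 camera calls.

## Working session

There is one attempt and no reset: what is moved stays moved. The work goes in short steps, Python scripts to look and compute and a tool call to move; the robot and the scene stay as the last step left them, time stands still between calls to the robot, and variables do not carry over. Pictures are saved under pics/ and viewed, at most 10 in all, crops included, and the job is handed in when it is done.

Besides the shell and the picture viewer there is one more tool, called after "Call:" by a JSON object that holds its "fn" and its "kwargs". arm_command: Moves the arm, as the interface text tells. Its arguments: {"type":"object","properties":{"targets":{"type":"array","items":{"type":"array","items":{"type":"array","items":{"type":"number"}}}},"jaw":{"type":"number"},"newtons":{"type":"number"}},"required":["targets"]}

```bash
mkdir -p pics; cat > h.py <<'E'
import numpy as np, cv2
from cell import arm
def get(n):
    return arm.get_image(n)
def cloud(d):
    z=d["z_map"];v,u=np.mgrid[0:480,0:640]
    p=np.stack([(u-d["cx"])*z/d["fx"],(v-d["cy"])*z/d["fy"],z],-1)
    R=np.array(d["rotation"])
    if R.size==3: R=cv2.Rodrigues(R.astype(float))[0]
    w=p@R.reshape(3,3).T+np.array(d["xyz"]); w[z<=0]=np.nan
    return w
E
python3 - <<'E'
from h import *
for n in("scene","top"):
    d=get(n);cv2.imwrite(f"pics/{n}0.png",d["pixels"][:,:,::-1]);np.savez(f"{n}0.npz",**d)
    print(n,d["xyz"],d["rotation"],d["fx"])
print(arm.observe())
E
```

```text
scene [ 1.04294404 -0.19872955  0.98680335] [-2.28344844 -1.42781728  0.37933702] 448.40280345604714
top [ 0.38744645 -0.00521638  1.13329408] [-2.16483653  2.11718023 -0.17760248] 473.2537406088521
{'clock': 0.1, 'joints': array([-1.39356642,  0.43510608,  0.02495577,  1.57396695, -0.01161798,
        1.13398767, -0.07511887]), 'dq': array([-0.00135674, -0.00280381,  0.00036377, -0.00021589,  0.00013569,
       -0.00139355, -0.00252523]), 'joint_efforts': array([ 2.80382061e-03, -6.69123101e+01,  9.87953357e-01, -3.15149939e+01,
       -6.04422670e-02,  3.74385004e-02,  6.68791631e-05]), 'position': array([0.17252952, 0.60024416, 0.21136773]), 'ee_rot': array([-4.38234032e-01, -3.11078721e+00,  2.07365334e-03]), 'force': array([-0.0084506 ,  0.19406061, -0.27468426]), 'ft_torque': array([-0.00208012, -0.05357745, -0.00243779]), 'gripper_force': 0.0, 'width': 1.0015841783940604}
```

View pics/scene0.png

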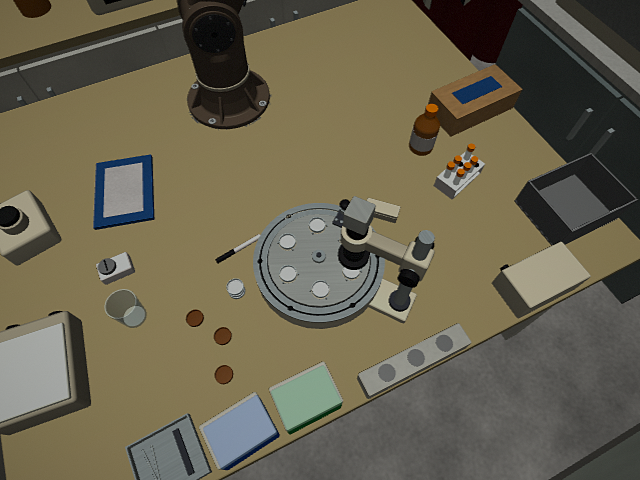

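View pics/top0.png

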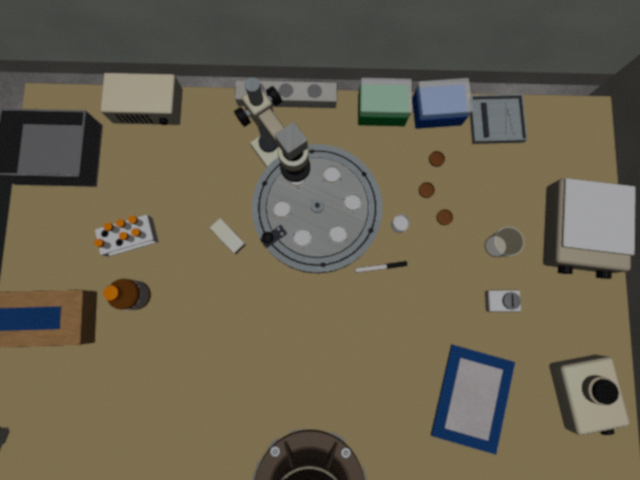

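The top view shows the axis knob at about (317,206), the black plunger cap at about (267,238), and a ring hole at about (323,265). The lens tube is near (295,160). From above, anticlockwise is also anticlockwise in this picture, so the plunger goes from lower left to the bottom.

```bash
python3 - <<'E'
from h import *
d=dict(np.load("top0.npz"));w=cloud(d);px=d["pixels"]
for n,(u,v) in dict(axis=(317,206),cap=(267,238),hole=(323,265),bench=(300,350),lens=(291,138),base=(310,478),bottle=(118,290)).items(): print(n,w[v,u].round(4))
# ring edge fit: points at z 50..58mm
m=(w[...,2]>.05)&(w[...,2]<.066)
n,l,s,c=cv2.connectedComponentsWithStats(m.astype(np.uint8))
k=l[206,330];P=w[l==k][:,:2].astype(np.float32);print("disc",cv2.minEnclosingCircle(P),len(P))
hull=cv2.convexHull(P)[:,0];A=np.c_[2*hull,np.ones(len(hull))];s_=np.linalg.lstsq(A,(hull**2).sum(1),rcond=None)[0];print("fit",s_[:2],np.sqrt(s_[2]+s_[0]**2+s_[1]**2))
for nm in("top","scene"):
    d=dict(np.load(nm+"0.npz"));w=cloud(d)
    g=d["pixels"].max(-1)
    ax=s_[:2];r=np.hypot(w[...,0]-ax[0],w[...,1]-ax[1])
    m=(w[...,2]>.097)&(w[...,2]<.108)&(r>.11)&(r<.16)
    print(nm,"cap",m.sum(),w[m].mean(0),np.median(w[m],0), r[m].mean())
    v,u=np.where(m);print(u.mean(),v.mean(),np.ptp(u),np.ptp(v))
    m=(w[...,2]>.05)&(w[...,2]<.066)&(r<.03);print("knob/tabletop z",np.median(w[m][:,2]))
    m=(w[...,2]>.15)&(r<.26);print("tall",np.c_[w[m].min(0),w[m].max(0)])
    m=(w[...,2]>.12)&(np.hypot(w[...,0],w[...,1])<.9)&(np.hypot(w[...,0],w[...,1])>.2);print("all tall",m.sum())
d=dict(np.load("top0.npz"))
cv2.imwrite("pics/crop.png",cv2.resize(px[130:280,230:400,::-1],None,fx=4,fy=4,interpolation=2)[:600])
R=cv2.Rodrigues(np.array(d["rotation"]))[0];
for p in ([.173,.601,.212],[.173,.601,.4],[0,0,0]):
    for nm in("top","scene"):
        d=dict(np.load(nm+"0.npz"));R=cv2.Rodrigues(d["rotation"])[0]
        q=R.T@(np.array(p)-d["xyz"]);print(nm,p,d["fx"]*q[0]/q[2]+d["cx"],d["fy"]*q[1]/q[2]+d["cy"])
E
```

```text
axis [ 0.6262 -0.0037  0.0777]
cap [0.5458 0.1047 0.1031]
hole [ 0.496  -0.0208  0.0321]
bench [0.2991 0.0284 0.001 ]
lens [0.6937 0.0452 0.3246]
base [ 0.0746 -0.0023  0.1687]
bottle [0.4233 0.4026 0.1486]
disc ((0.6318602561950684, -0.004198440816253424), 0.15280798077583313) 9718
fit [ 0.63147749 -0.00424976] 0.15191033157755268
top cap 110 [0.54938569 0.1037923  0.10161464] [0.5490817  0.10340173 0.10146554] 0.13585188747740357
267.54545454545456 236.51818181818183 11 11
knob/tabletop z 0.05987051900438045
tall [[0.6638097  0.83343175]
 [0.01298546 0.16689665]
 [0.15087806 0.33068573]]
all tall 3652
scene cap 73 [0.54722815 0.10355318 0.10200552] [0.54761685 0.10372967 0.10190381] 0.13693350531871878
343.958904109589 203.34246575342465 10 9
knob/tabletop z 0.06034225405979882
tall [[0.66530601 0.83446431]
 [0.01325048 0.16541368]
 [0.15008912 0.33014066]]
all tall 4437
top [0.173, 0.601, 0.212] -15.968509973799314 422.47026068331877
scene [0.173, 0.601, 0.212] 444.2041604830088 10.31065410706077
top [0.173, 0.601, 0.4] -105.42394362465933 452.31881857199994
scene [0.173, 0.601, 0.4] 463.30810345440847 -63.38854431620433
top [0, 0, 0] 308.97389147619117 487.4929924000452
scene [0, 0, 0] 228.89369280586777 98.64063112910918
```

View pics/crop.png

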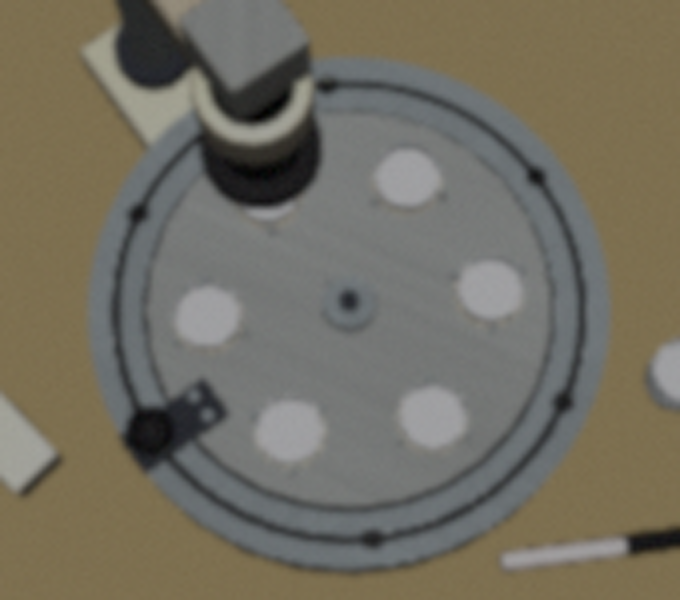

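The measurements agree. The axis is at (0.6315, -0.004) and the fitted ring radius is 0.152. The cap is at about (0.548, 0.1037, 0.102), 0.136 from the axis in both views, and the next hole is at about (0.496, -0.022). I'll close the jaws and move over above the plunger.

Call:
{"fn": "arm_command", "kwargs": {"targets": [[[-0.036, -0.027, 0, 0, 0, 0], [-0.036, -0.027, 0, 0, 0, 0], [-0.036, -0.027, 0, 0, 0, 0], [-0.036, -0.027, 0, 0, 0, 0], [-0.036, -0.027, 0, 0, 0, 0], [-0.036, -0.027, 0, 0, 0, 0], [-0.036, -0.027, 0, 0, 0, 0], [-0.036, -0.027, 0, 0, 0, 0], [-0.036, -0.027, 0, 0, 0, 0], [-0.036, -0.027, 0, 0, 0, 0]]], "jaw": 0, "newtons": 20}}

```text
clock: 1.35
position: [0.4446, 0.2404, 0.2118]
ee_rot: [-0.438, -3.111, 0.0]
force: [0.3, -0.1, -0.2]
width: 0.01
gripper_force: 0.0
```

Call:
{"fn": "arm_command", "kwargs": {"targets": [[[-0.0343, -0.0257, 0, 0, 0, 0], [-0.0343, -0.0257, 0, 0, 0, 0], [-0.0343, -0.0257, 0, 0, 0, 0], [-0.0342, -0.0258, 0, 0, 0, 0], [0, 0, 0.03, 0, 0, 0], [0, 0, 0.03, 0, 0, 0], [0, 0, 0, 0, 0, 0]]]}}

```text
clock: 2.22
position: [0.5455, 0.1045, 0.15]
ee_rot: [-0.438, -3.106, 0.003]
force: [-0.4, 0.4, -0.1]
width: 0.004
gripper_force: 0.0
```

```bash
python3 - <<'E'
from h import *
a=get("scene");b=get("top");s=arm.observe();print(s["position"],s["force"])
A=cv2.resize(a["pixels"][150:260,290:400,::-1],(400,400),interpolation=2);B=cv2.resize(b["pixels"][180:290,210:320,::-1],(400,400),interpolation=2)
cv2.imwrite("pics/c1.png",np.hstack([A,B]))
E
```

```text
[0.5475054  0.10508318 0.15255102] [-0.08868905  0.51979021  0.37314433]
```

View pics/c1.png

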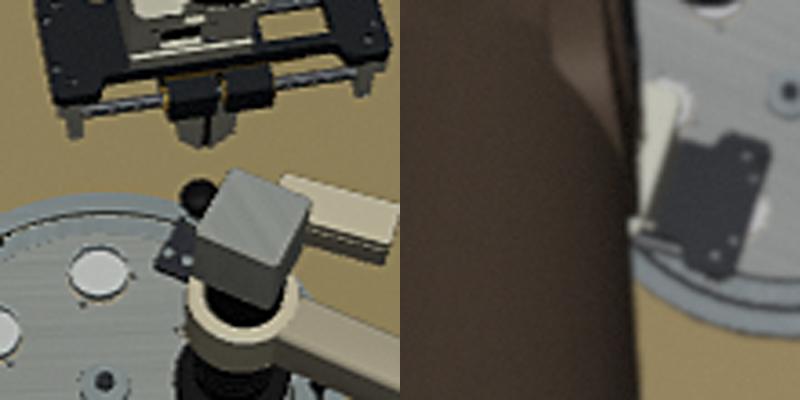

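The scene crop shows the closed fingertips at about (205,130), straight above the black cap at (198,197), with room to spare from the microscope. The top view is blocked by the arm. Pressing down now.

Call:
{"fn": "arm_command", "kwargs": {"targets": [[[0, 0, 0.012, 0, 0, 0], [0, 0, 0.012, 0, 0, 0], [0, 0, 0.005, 0, 0, 0], [0, 0, 0.003, 0, 0, 0], [0, 0, 0.003, 0, 0, 0], [0, 0, 0, 0, 0, 0]]]}}

```text
clock: 3.08
position: [0.5473, 0.105, 0.117]
ee_rot: [-0.438, -3.111, 0.0]
force: [-0.9, 0.4, 0.1]
width: 0.003
gripper_force: 0.0
```

```bash
python3 - <<'E'
from h import *
a=get("scene");b=get("top");s=arm.observe();print(arm.tip_reach,s["position"],s["force"],s["ft_torque"])
A=cv2.resize(a["pixels"][170:230,315:375,::-1],(600,600),interpolation=2)
cv2.imwrite("pics/c2.png",A)
w=cloud(a); w0=cloud(dict(np.load("scene0.npz")))
for v in range(182,212,3): print(v,[tuple((w[v,u]*1000).round()) for u in (338,341,344,347)])
E
```

```text
0.019 [0.54749038 0.1050119  0.11720237] [ 0.31465181  0.42827918 -0.11289285] [ 0.00404667  0.00724385 -0.00974148]
182 [(np.float64(561.0), np.float64(76.0), np.float64(221.0)), (np.float64(565.0), np.float64(81.0), np.float64(222.0)), (np.float64(567.0), np.float64(88.0), np.float64(221.0)), (np.float64(nan), np.float64(nan), np.float64(nan))]
185 [(np.float64(567.0), np.float64(73.0), np.float64(220.0)), (np.float64(571.0), np.float64(78.0), np.float64(221.0)), (np.float64(575.0), np.float64(83.0), np.float64(223.0)), (np.float64(577.0), np.float64(89.0), np.float64(222.0))]
188 [(np.float64(573.0), np.float64(70.0), np.float64(218.0)), (np.float64(576.0), np.float64(76.0), np.float64(218.0)), (np.float64(576.0), np.float64(83.0), np.float64(215.0)), (np.float64(579.0), np.float64(89.0), np.float64(214.0))]
191 [(np.float64(576.0), np.float64(69.0), np.float64(212.0)), (np.float64(575.0), np.float64(77.0), np.float64(205.0)), (np.float64(576.0), np.float64(84.0), np.float64(202.0)), (np.float64(554.0), np.float64(105.0), np.float64(161.0))]
194 [(np.float64(545.0), np.float64(87.
[... 686 characters left out ...]
loat64(481.0), np.float64(125.0), np.float64(-2.0)), (np.float64(543.0), np.float64(98.0), np.float64(101.0)), (np.float64(548.0), np.float64(103.0), np.float64(104.0)), (np.float64(551.0), np.float64(110.0), np.float64(104.0))]
206 [(np.float64(524.0), np.float64(101.0), np.float64(59.0)), (np.float64(550.0), np.float64(94.0), np.float64(101.0)), (np.float64(554.0), np.float64(100.0), np.float64(103.0)), (np.float64(679.0), np.float64(30.0), np.float64(323.0))]
209 [(np.float64(530.0), np.float64(98.0), np.float64(57.0)), (np.float64(547.0), np.float64(97.0), np.float64(82.0)), (np.float64(558.0), np.float64(98.0), np.float64(96.0)), (np.float64(685.0), np.float64(26.0), np.float64(326.0))]
```

View pics/c2.png

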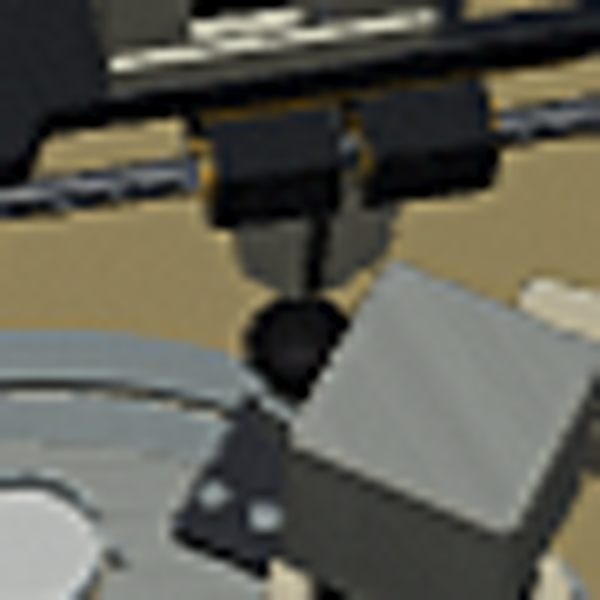

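The picture shows the fingertips still about 30 mm above the cap: depth puts the tip near z 0.13, with the cap fully visible at 0.103. Force is also zero, so there is no contact yet. The real tip is higher than the reach figure suggests. I'll go down in steps shorter than the plunger's 10 mm stroke and watch the force.

Call:
{"fn": "arm_command", "kwargs": {"targets": [[[0, 0, 0.004, 0, 0, 0], [0, 0, 0.004, 0, 0, 0], [0, 0, 0, 0, 0, 0]]]}}

```text
clock: 3.55
position: [0.5471, 0.1049, 0.1086]
ee_rot: [-0.438, -3.11, 0.0]
force: [0.2, 0.9, -0.7]
width: 0.002
gripper_force: 0.0
```

```bash
python3 - <<'E'
from h import *
a=get("scene");s=arm.observe();print(s["position"],s["force"])
w=cloud(a)
for v in range(194,206): print(v,[tuple((w[v,u]*1000).round().astype(int)) if w[v,u,0]==w[v,u,0] else 0 for u in range(338,351,2)])
E
```

```text
[0.54720045 0.10492879 0.10879546] [-0.4122624   0.22238657  0.20130372]
194 [(np.int64(573), np.int64(71), np.int64(196)), (np.int64(578), np.int64(73), np.int64(200)), (np.int64(554), np.int64(92), np.int64(157)), (np.int64(555), np.int64(97), np.int64(155)), (np.int64(554), np.int64(103), np.int64(150)), (np.int64(557), np.int64(106), np.int64(152)), (np.int64(559), np.int64(111), np.int64(151))]
195 [(np.int64(550), np.int64(85), np.int64(152)), (np.int64(551), np.int64(89), np.int64(151)), (np.int64(553), np.int64(93), np.int64(151)), (np.int64(554), np.int64(98), np.int64(149)), (np.int64(554), np.int64(103), np.int64(147)), (np.int64(557), np.int64(106), np.int64(148)), (np.int64(559), np.int64(110), np.int64(148))]
196 [(np.int64(548), np.int64(86), np.int64(146)), (np.int64(552), np.int64(89), np.int64(148)), (np.int64(554), np.int64(93), np.int64(148)), (np.int64(556), np.int64(97), np.int64(148)), (np.int64(556), np.int64(102), np.int64(145)), (np.int64(556), np.int64(107), np.int64(142)), (np.int64(558), np.int64(111), np.int64(143))]
197 [(np.int64(548), np.int64(86), np
[... 2223 characters left out ...]
p.int64(678), np.int64(36), np.int64(327))]
204 [(np.int64(486), np.int64(123), np.int64(2)), (np.int64(544), np.int64(95), np.int64(101)), (np.int64(547), np.int64(99), np.int64(102)), (np.int64(550), np.int64(102), np.int64(103)), (np.int64(551), np.int64(107), np.int64(102)), (np.int64(553), np.int64(111), np.int64(103)), (np.int64(680), np.int64(35), np.int64(328))]
205 [(np.int64(489), np.int64(121), np.int64(2)), (np.int64(547), np.int64(93), np.int64(101)), (np.int64(548), np.int64(98), np.int64(100)), (np.int64(552), np.int64(101), np.int64(103)), (np.int64(556), np.int64(104), np.int64(106)), (np.int64(680), np.int64(31), np.int64(327)), (np.int64(681), np.int64(35), np.int64(327))]
```

Call:
{"fn": "arm_command", "kwargs": {"targets": [[[0, 0, 0.005, 0, 0, 0], [0, 0, 0.005, 0, 0, 0], [0, 0, 0, 0, 0, 0]]]}}

```text
clock: 3.98
position: [0.547, 0.1049, 0.0985]
ee_rot: [-0.438, -3.11, 0.001]
force: [-0.0, 0.0, 0.5]
width: 0.003
gripper_force: 0.0
```

Call:
{"fn": "arm_command", "kwargs": {"targets": [[[0, 0, 0.004, 0, 0, 0], [0, 0, 0.004, 0, 0, 0], [0, 0, 0, 0, 0, 0]]]}}

```text
clock: 4.35
position: [0.5471, 0.105, 0.0907]
ee_rot: [-0.438, -3.11, 0.0]
force: [-0.6, 0.3, 0.1]
width: 0.007
gripper_force: 0.0
```

Call:
{"fn": "arm_command", "kwargs": {"targets": [[[0, 0, 0.003, 0, 0, 0], [0, 0, 0.003, 0, 0, 0], [0, 0, 0, 0, 0, 0]]]}}

```text
clock: 4.72
position: [0.5478, 0.1051, 0.0853]
ee_rot: [0.438, 3.11, 0.001]
force: [-0.7, 0.5, 5.7]
width: 0.004
gripper_force: 2.8
```

```bash
python3 - <<'E'
from h import *
a=get("scene");s=arm.observe();print(s["position"],s["force"])
cv2.imwrite("pics/c3.png",cv2.resize(a["pixels"][170:230,315:375,::-1],(600,600),interpolation=2))
w=cloud(a)
for v in range(197,208): print(v,*[(w[v,u]*1000).round() for u in (340,344,348)])
E
```

```text
[0.54777282 0.1051167  0.08534177] [-0.17934941 -0.31021201  4.90221005]
197 [576.  75. 185.] [579.  83. 184.] [581.  92. 181.]
198 [575.  76. 179.] [577.  84. 178.] [558. 107. 137.]
199 [577.  75. 179.] [577.  85. 172.] [559. 106. 135.]
200 [574.  76. 171.] [556.  98. 131.] [557. 107. 127.]
201 [552.  89. 128.] [553. 100. 123.] [559. 107. 125.]
202 [554.  88. 128.] [556.  98. 123.] [557. 108. 118.]
203 [552.  90. 119.] [555.  99. 118.] [558. 108. 116.]
204 [553.  89. 117.] [556.  99. 114.] [558. 108. 112.]
205 [552.  90. 111.] [556.  99. 110.] [678.  32. 325.]
206 [547.  94.  96.] [555.  99. 105.] [680.  31. 325.]
207 [548.  93.  95.] [556.  99. 102.] [682.  30. 326.]
```

View pics/c3.png

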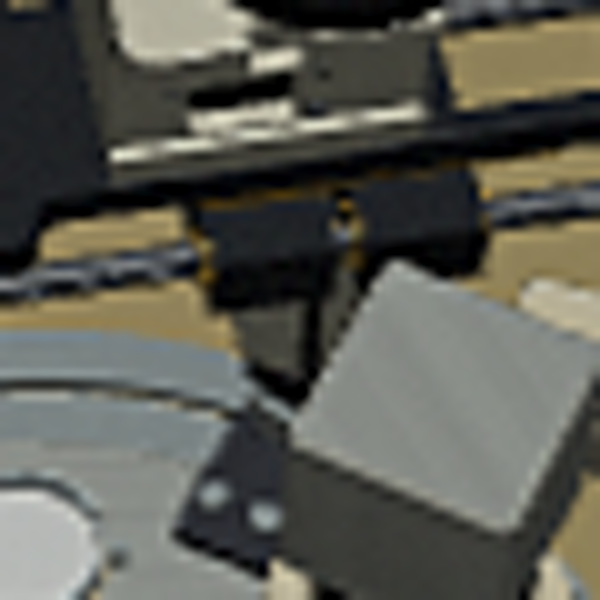

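The fingertips now sit on the cap, and the force of about 5 N matches the start of the spring. I'll press on toward the stop.

Call:
{"fn": "arm_command", "kwargs": {"targets": [[[0, 0, 0.003, 0, 0, 0], [0, 0, 0.003, 0, 0, 0], [0, 0, 0.001, 0, 0, 0], [0, 0, 0, 0, 0, 0]]]}}

```text
clock: 5.28
position: [0.5481, 0.1053, 0.0787]
ee_rot: [0.438, 3.11, 0.001]
force: [-1.0, -0.4, 7.8]
width: 0.012
gripper_force: 4.2
```

Call:
{"fn": "arm_command", "kwargs": {"targets": [[[0, 0, 0.002, 0, 0, 0], [0, 0, 0.001, 0, 0, 0], [0, 0, 0, 0, 0, 0]]]}}

```text
clock: 5.65
position: [0.5506, 0.107, 0.0783]
ee_rot: [0.436, 3.105, 0.007]
force: [-2.6, 2.4, 27.4]
width: 0.0
gripper_force: 13.9
```

At the stop. Next I'll compute the arc steps in tool axes.

```bash
python3 - <<'E'
from h import *
s=arm.observe();print(s["position"],s["force"])
R=cv2.Rodrigues(s["ee_rot"])[0]; print(R.round(3))
A=np.array([.6315,-.0042]);p=np.array([.548,.105])-A
X=np.array([-.961,.276]);Y=np.array([.276,.961])
rot=lambda a:np.array([[np.cos(a),-np.sin(a)],[np.sin(a),np.cos(a)]])
q=p
for i in range(1,21):
    n=rot(np.radians(3*i))@p;d=n-q;q=n;print(i,(A+n).round(4),[round(float(d@X),4),round(float(d@Y),4)])
E
```

```text
[0.55062862 0.10698016 0.0782931 ] [-2.57198938  2.35051473 27.38262487]
[[-0.961  0.276  0.007]
 [ 0.276  0.961  0.004]
 [-0.006  0.005 -1.   ]]
1 [0.5424 0.1005] [0.0041, -0.0059]
2 [0.537  0.0957] [0.0038, -0.0061]
3 [0.5319 0.0906] [0.0035, -0.0063]
4 [0.5271 0.0853] [0.0032, -0.0065]
5 [0.5226 0.0797] [0.0028, -0.0066]
6 [0.5183 0.0739] [0.0025, -0.0068]
7 [0.5144 0.0678] [0.0021, -0.0069]
8 [0.5108 0.0616] [0.0017, -0.007]
9 [0.5075 0.0552] [0.0014, -0.0071]
10 [0.5046 0.0486] [0.001, -0.0071]
11 [0.502  0.0419] [0.0006, -0.0072]
12 [0.4998 0.0351] [0.0003, -0.0072]
13 [0.4979 0.0281] [-0.0001, -0.0072]
14 [0.4964 0.0211] [-0.0005, -0.0072]
15 [0.4952 0.014 ] [-0.0009, -0.0071]
16 [0.4945 0.0068] [-0.0012, -0.0071]
17 [ 4.941e-01 -4.000e-04] [-0.0016, -0.007]
18 [ 0.4941 -0.0076] [-0.002, -0.0069]
19 [ 0.4944 -0.0148] [-0.0023, -0.0068]
20 [ 0.4952 -0.0219] [-0.0027, -0.0067]
```

Call:
{"fn": "arm_command", "kwargs": {"targets": [[[0, 0, -0.0007, 0, 0, 0], [0.0041, -0.0059, 0, 0, 0, 0], [0.0038, -0.0061, 0, 0, 0, 0], [0.0035, -0.0063, 0, 0, 0, 0], [0.0032, -0.0065, 0, 0, 0, 0], [0.0028, -0.0066, 0, 0, 0, 0]]]}}

```text
clock: 6.4
position: [0.5245, 0.0812, 0.0783]
ee_rot: [0.436, 3.106, 0.006]
force: [-2.8, 3.2, 25.0]
width: 0.002
gripper_force: 12.4
```

```bash
python3 - <<'E'
from h import *
a=get("scene");s=arm.observe();print(s["position"],s["force"])
cv2.imwrite("pics/c4.png",cv2.resize(a["pixels"][170:300,250:400,::-1],(600,520),interpolation=2))
E
```

```text
[0.52381773 0.08014166 0.07830732] [-3.54291012  1.82721927 26.93802254]
```

View pics/c4.png

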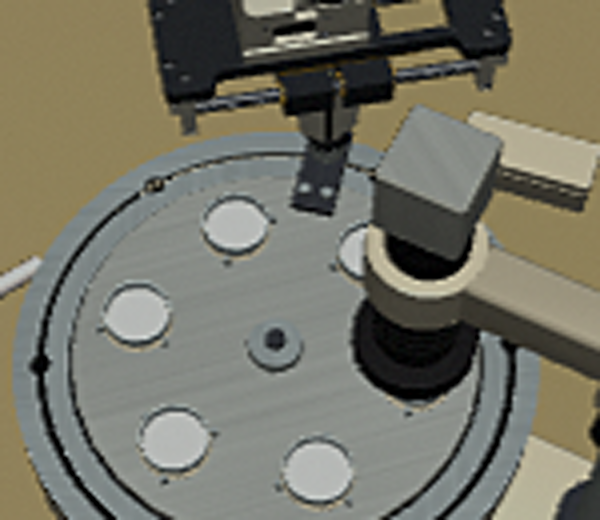

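The lug (crop ~(320,180)) and the dishes have turned along with the finger. The target hole is visible at crop (153,185). Continuing.

Call:
{"fn": "arm_command", "kwargs": {"targets": [[[0.0025, -0.0068, 0, 0, 0, 0], [0.0021, -0.0069, 0, 0, 0, 0], [0.0017, -0.007, 0, 0, 0, 0], [0.0014, -0.0071, 0, 0, 0, 0], [0.001, -0.0071, 0, 0, 0, 0], [0.0006, -0.0072, 0, 0, 0, 0], [0.0003, -0.0072, 0, 0, 0, 0], [-0.0001, -0.0072, 0, 0, 0, 0], [-0.0005, -0.0072, 0, 0, 0, 0], [0, 0, 0, 0, 0, 0]]]}}

```text
clock: 7.7
position: [0.4984, 0.0208, 0.0783]
ee_rot: [0.439, 3.105, 0.003]
force: [-2.7, 1.1, 27.6]
width: 0.003
gripper_force: 13.9
```

```bash
python3 - <<'E'
from h import *
a=get("scene");s=arm.observe();print(s["position"],s["force"])
A=np.array([.6315,-.0042])
def dishes(d):
    # bright dish lids projected on plane z=.072
    g=(d["pixels"].min(-1)>175).astype(np.uint8)
    n,l,st,c=cv2.connectedComponentsWithStats(g);R=cv2.Rodrigues(np.array(d["rotation"]))[0];o=[]
    for i in range(1,n):
        if st[i,4]<60: continue
        u,v=c[i];r=R@np.array([(u-d["cx"])/d["fx"],(v-d["cy"])/d["fy"],1]);t=(.072-d["xyz"][2])/r[2];p=(np.array(d["xyz"])+t*r)[:2]-A
        rr=np.hypot(*p)
        if .07<rr<.094:o.append((round(float(np.degrees(np.arctan2(p[1],p[0])))%360,1),round(float(rr),4),int(st[i,4])))
    return sorted(o)
print(dishes(dict(np.load("scene0.npz"))));print(dishes(a))
cv2.imwrite("pics/c5.png",cv2.resize(a["pixels"][170:300,250:400,::-1],(600,520),interpolation=2))
E
```

```text
[0.49848956 0.02102238 0.0782614 ] [-2.14983191  0.80522786 27.9808211 ]
[]
[(18.9, 0.0806, 166), (139.0, 0.0825, 131), (198.0, 0.0827, 138), (257.8, 0.0816, 154), (318.1, 0.0805, 176)]
```

View pics/c5.png

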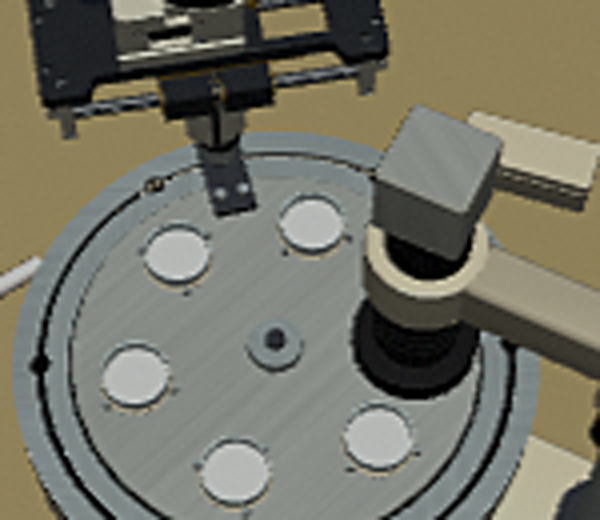

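The plunger is about 41° round, with the lug at crop (225,180). The hole ahead is at crop (153,185) and every dish is seated. I'll calibrate the dish angles against the first picture for the final amount.

```bash
cat >> h.py <<'E'
A=np.array([.6315,-.0042])
def dishes(d,th):
    g=(d["pixels"].min(-1)>th).astype(np.uint8)
    n,l,st,c=cv2.connectedComponentsWithStats(g);R=cv2.Rodrigues(np.array(d["rotation"]))[0];o=[]
    for i in range(1,n):
        if not 60<st[i,4]<400: continue
        u,v=c[i];r=R@np.array([(u-d["cx"])/d["fx"],(v-d["cy"])/d["fy"],1]);t=(.072-d["xyz"][2])/r[2];p=(np.array(d["xyz"])+t*r)[:2]-A
        rr=np.hypot(*p)
        if .07<rr<.094:o.append((round(float(np.degrees(np.arctan2(p[1],p[0])))%60,1),round(float(rr),4),int(st[i,4])))
    return sorted(o)
E
python3 - <<'E'
from h import *
a=get("scene");s=arm.observe();print(s["position"],s["force"])
for th in (145,160,170):print(th,dishes(dict(np.load("scene0.npz")),th),dishes(a,th),sep="\n")
E
```

```text
[0.49850791 0.02123175 0.07825681] [-1.87536175  0.6038333  27.79268364]
145
[(34.1, 0.0824, 111), (36.1, 0.0812, 173), (36.1, 0.0826, 150), (36.7, 0.0805, 184), (36.9, 0.083, 141)]
[(17.5, 0.0813, 168), (18.1, 0.0804, 187), (18.1, 0.0828, 148), (18.7, 0.0808, 186), (18.8, 0.083, 145)]
160
[(34.2, 0.0826, 105), (35.9, 0.0813, 165), (36.2, 0.0825, 141), (36.4, 0.0803, 177), (36.8, 0.083, 136)]
[(17.6, 0.0815, 160), (18.0, 0.0806, 182), (18.1, 0.083, 143), (18.6, 0.0802, 171), (19.0, 0.083, 140)]
170
[(34.3, 0.0832, 97), (36.1, 0.0808, 155), (36.2, 0.0822, 134), (36.6, 0.0831, 127), (37.1, 0.0804, 163)]
[(17.7, 0.0817, 156), (17.9, 0.0806, 179), (18.0, 0.0829, 138), (18.7, 0.0804, 167), (19.0, 0.0829, 135)]
```

About 41.8° turned and 18.2° left, which agrees with the commanded path. I'll do the last arc rows and check before letting go.

Call:
{"fn": "arm_command", "kwargs": {"targets": [[[-0.0009, -0.0071, 0, 0, 0, 0], [-0.0012, -0.0071, 0, 0, 0, 0], [-0.0016, -0.007, 0, 0, 0, 0], [-0.002, -0.0069, 0, 0, 0, 0], [-0.0023, -0.0068, 0, 0, 0, 0], [-0.0028, -0.0067, 0, 0, 0, 0], [0, 0, 0, 0, 0, 0], [0, 0, 0, 0, 0, 0]]]}}

```text
clock: 8.8
position: [0.4977, -0.0223, 0.0783]
ee_rot: [0.438, 3.105, 0.002]
force: [-1.4, -1.3, 25.8]
width: 0.004
gripper_force: 13.5
```

```bash
python3 - <<'E'
from h import *
a=get("scene");s=arm.observe();print(s["position"],s["force"])
for th in (145,160,170):print(th,dishes(a,th))
E
```

```text
[ 0.49774195 -0.02219583  0.07826188] [-2.00205848 -0.3573296  26.39197705]
145 [(34.2, 0.0811, 120), (35.7, 0.0814, 177), (35.7, 0.0824, 153), (36.2, 0.0803, 193), (36.8, 0.0831, 140)]
160 [(34.0, 0.0824, 111), (35.5, 0.0813, 168), (35.9, 0.0827, 144), (36.3, 0.0803, 180), (36.9, 0.0831, 135)]
170 [(34.1, 0.0827, 107), (35.6, 0.0812, 167), (35.8, 0.0829, 140), (36.4, 0.0803, 178), (36.9, 0.083, 134)]
```

Within about 0.3° of the hole, well inside the 3 mm capture distance. Letting the plunger up gently.

Call:
{"fn": "arm_command", "kwargs": {"targets": [[[0, 0, -0.002, 0, 0, 0], [0, 0, -0.002, 0, 0, 0], [0, 0, -0.003, 0, 0, 0], [0, 0, -0.003, 0, 0, 0], [0, 0, -0.004, 0, 0, 0], [0, 0, -0.01, 0, 0, 0], [0, 0, -0.02, 0, 0, 0], [0, 0, -0.03, 0, 0, 0], [0, 0, -0.03, 0, 0, 0], [0, 0, 0, 0, 0, 0]]]}}

```text
clock: 10.1
position: [0.4954, -0.0222, 0.1818]
ee_rot: [0.438, 3.108, 0.001]
force: [-0.8, 0.2, 0.2]
width: 0.004
gripper_force: 0.0
```

```bash
python3 - <<'E'
from h import *
a=get("scene");s=arm.observe();print(s["position"],s["force"])
print(dishes(a,160))
w=cloud(a);r=np.hypot(w[...,0]-A[0],w[...,1]-A[1])
for lo in(.08,.086,.09,.097):
    m=(w[...,2]>lo)&(w[...,2]<.112)&(abs(w[...,0]-.496)<.02)&(abs(w[...,1]+.022)<.02);print(lo,m.sum(),w[m].mean(0).round(4),np.percentile(w[m][:,2],[50,80,95]))
cv2.imwrite("pics/c6.png",cv2.resize(a["pixels"][150:300,240:400,::-1],(640,600),interpolation=2))
E
```

```text
[ 0.49461916 -0.02207115  0.18040241] [-0.39229761 -1.14564518 -1.31084579]
[(33.9, 0.0825, 112), (35.5, 0.0813, 167), (35.6, 0.0828, 146), (36.2, 0.0803, 179), (36.6, 0.0829, 137)]
0.08 112 [ 0.4967 -0.0197  0.0979] [0.10125256 0.10353794 0.10489619]
0.086 92 [ 0.4961 -0.0193  0.1013] [0.10169078 0.10371674 0.10498373]
0.09 91 [ 0.496  -0.0193  0.1014] [0.10172556 0.10372705 0.10498481]
0.097 83 [ 0.4954 -0.0192  0.102 ] [0.10209593 0.10384465 0.1049935 ]
```

View pics/c6.png

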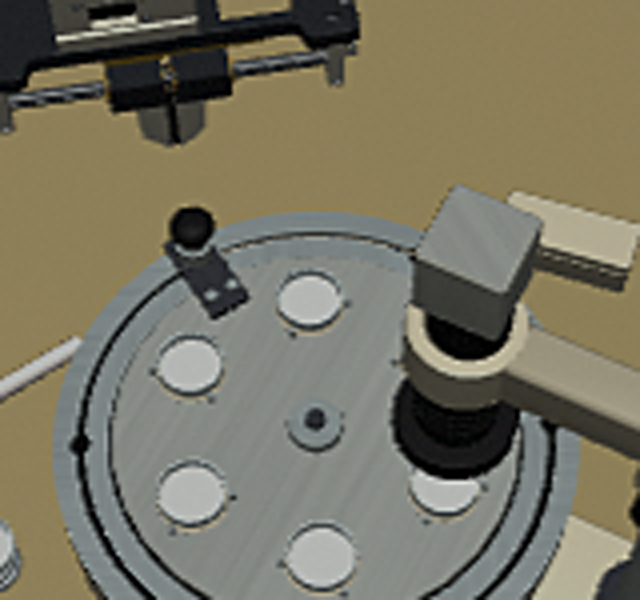

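The cap mean height is 0.102, the same as the first reading, so the plunger has sprung fully out. It stands in the next hole at crop (192,228). The next dish is under the lens at crop (447,490), and the arm is clear.

```bash
python3 -c "
from cell import arm
print(arm.sign_off())"
```

```text
the job is handed in; nothing more can be done
None
```

The table is turned 60° anticlockwise, the plunger has sprung fully out in the next hole, the next dish is under the lens, and the job was handed in at about 10 s with the robot clear.

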